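# Select the marked feed on a bench gearbox

### The arm

A 6-joint arm with a two-finger parallel gripper is mounted at the origin on a cart in front of the work surface, level with it; the furniture and walls round the work are solid. World frame = base frame: x ahead of the robot, y to its left, z up, the work surface at z = 0. Lengths are in mm, angles in rad, forces in N, time in s.
With the tool pointing down it reaches from about 350 to 775 mm from the base axis. Payload 5.5 kg.
Tool frame: the origin (TCP) lies midway between the tips of the shut fingers; the grasp point (between the pads) lies 19 mm behind it (arm.grasp_offset is the z of the grasp point in the tool frame, in mm); z points along the fingers, y is the line along which they close (so a half turn about z gives the same grasp; the last joint's range is limited). The gripper opens to 85 mm and grips with 20 to 120 N. Pads are 22 mm wide; open, the fingers measure 114 mm over their backs; the gripper's body (76 mm by 85 mm) begins 54 mm behind the grasp point. The pads swing forward as they close: fully open they stand 13 mm farther back than shut.
Start: joints at [-1.482, 0.313, 0.046, 1.304, 0, 1.431], TCP at [130.407, -560.059, 231.323] pointing down, gripper open.
Joint ranges: [-2.76, 2.76], [-0.86, 1.69], [-1.03, 1.26], [-2.2, 2.34], [-1.47, 1.5], [-3.14, 3.14]. Speed limits (rad/s): [2.57, 2.57, 3.14, 3.14, 3.14, 3.14].

### API

Orientations are given as a rotation vector (axis times angle).
In Python, from rig import arm gives the robot as it stands. The module is installed in compiled form; this text tells all that it offers.
- The arm moves only by the tool step_arm, never from a script. Its argument "increments" is one flat list of numbers, 5 for each row, row after row: the shift along the world's x, y, z in cm, then the turn about the world's z in rad, then the opening, from 0 (shut) to 1 (fully open). A call has exactly 5 rows; each row is the pose to reach, as a shift and turn from the pose commanded when the call began; what a row does not reach only later rows make up. A row lasts 1/10 s, in which the tool goes at most 50 mm and 8.59 degrees, less where a joint would pass 70% of its speed; a pose out of reach is approached as far as the arm can. A call with a gripper value outside its range is refused whole. The fingers move at their own pace and stop on an object; the grip force is fixed at half the most. Time passes only in rows, so rows that repeat a pose let the fingers close, or fill a call up. It gives the time, the measured TCP pose, the force, the opening and the grip force at its end, in the units of the state.
- arm.sense(): the state, without advancing time (a new reading comes with each control period).
- arm.read_camera(name): name is "scene" or "top" or "wrist"; returns a dict with "color" (384x512x3 uint8, blue, green, red), "fovy" (degrees; the focal length in pixels is half the picture's height over the tangent of half this angle, whatever the lens; pixels are square), "cx", "cy" (the principal point, pixels), "distortion" ([k1, k2, p1, p2, k3] as OpenCV has them; the pictures are not rectified), "position" and "attitude" of the camera in the world. Camera axes: x right, y down, z forward; pixel columns grow to the right and rows downward; lengths in mm; the calibration is good to about 2 mm. A picture is of the moment at which its call begins. There is no depth.
- arm.job_done(): hands the job in; it is judged then, once.
Trained networks look in a picture, given as the dict that the camera call returned (one of the last four; its "shot" number tells which), for a name from the list of things; names that differ only in an ending like _2 or _b are one class to them, and where a whole thing is asked for, a point or a joint stands for the part that bears it (a point fixed in the world has none). Each returns a list of dicts, best first, with "conf" (0 to 1); they miss things now and then, are a little off and sometimes report something else, mostly with a low value. They report only what shows in the picture. A call takes as long as a camera call.
- arm.outline_of(target, picture): "pixels" (384x512 bool, what is visible of it) and "box" ([centre column, centre row, width, height] in pixels, round what is visible of it).
- arm.pinpoint(target, picture): "uv" ([column, row] in pixels: a listed point, or the origin of a listed thing).
The state is a dict: "t": time; "joints": joint angles; "joint_vel": joint speeds; "joint_efforts": joint torques, N m; "tool_pos": TCP position; "tcp_rot": TCP orientation; "contact_force": force on the tool from outside, world axes, zero at the start; "wrist_torque": the same for the moment, N m; "grip_width": finger opening in mm; "grasp_force": force on a finger pad.
Only numpy, scipy, OpenCV 4.12 (cv2) and the standard library are available. Lean on these libraries where they do the work, as an engineer would, in place of code of your own. Each camera call takes 0.05 s, during which the arm holds its last target. There are 200 camera calls.

### The job

On the green gearbox, gently pull the sprung selector knob up until its tooth is clear of the notched ring, turn it towards the notch marked with the green dot, and let the spring drop the tooth fully home in that notch, then leave it alone. The notches do not line up exactly with the engraved marks, so feel for the drop; never force the tooth against the ring or yank the knob hard against its upper stop, never let it drop into the notch with the red dot, and leave the tape measure, spanner and bearing near the gearbox where they lie.

Things in the scene. Friction and masses are not known exactly. Their poses are not given: they have to be found in the camera images.
- gearbox: Green cast gearbox, fixed to the table, 176 x 210 x 62 mm (foot 176 x 150, housing 150 x 170, shaft stubs to 210 along y), aluminium lid on top. Origin: centre of its underside, on the table; z up. The selector's axis is vertical through this origin. Its -x side is the front; at yaw 0 it faces the robot.
- index_plate: Steel plate, 96 mm across, on the lid (origin 62 mm above the gearbox's, same axes), with 3 engraved marks. A brass ring clamped on it (radii 28-42 mm, 7 mm high, round the knob's axis) has a wide front slot (20 deg each way) and two notches 8 mm wide, 65 deg (1.13 rad) to either side. The ring sits askew by an unknown angle of up to 0.20 rad either way (not in this pose); it does not slip.
- knob_grip (a point): Point on the knob's axis where to grip its black bar: 14 mm below the bar's top, 106 mm above the table while down; rises with the knob; x along the bar. Bar 46 mm long, 18 mm wide between its flat sides, 30 mm high. Under it a 22 mm hub, then a 52 mm flange (top 27 mm below this point). A yellow pointer arm on its -x side carries the tooth (8 mm radial, 6 mm wide) at radius 35 mm.
- knob_turn (a joint): Knob angle (rad), positive counter-clockwise from above. 0: tooth at the gearbox's front (-x) in the wide slot, bar along the gearbox's x. Notches at about +1.13 (tooth on the gearbox's -y side) and -1.13 (+y side), both plus the ring's same unknown offset (-0.20 to 0.20). The tooth fits a notch with 0.028 rad to spare each way. Starts within 0.05 of 0, ends at +-1.6, stays where turned.
- knob_pull (a joint): How far the knob is pulled up (m). 0: fully down, tooth home in slot or notch. The tooth clears the ring from 0.006 up and reads 0.005 to 0.006 resting on it; upper stop at 0.013. A spring pulls it down with about 7 N when down, 10 N at the stop, weight included; let go, it falls at once onto the ring or into a notch. Tooth and ring are smooth oiled metal.
- green_dot: Green button, 14 mm across, 2.5 mm high, fixed on the gearbox's lid beside the notch that is wanted: at x -29 mm and y either -62 mm (wanted angle about +1.13) or +62 mm (wanted angle about -1.13) in the gearbox's frame. Origin: centre of its underside.
- red_dot: Red button like the green one, beside the other notch, which is not wanted.
- tape_measure_a: Yellow tape measure, 36 x 76 x 58 mm, loose on the table to the right of the gearbox. Bystander. Origin: centre of its underside.
- spanner: Steel combination spanner, 202 x 40 x 6 mm, loose, in front of the gearbox. Bystander. Origin: centre of its underside, x along it.
- ball_bearing: Steel ball bearing, 53 mm across, 15 mm high, loose, to the left of the gearbox. Bystander. Origin: centre of its underside.

How it is judged (in metres and radians):
On the way, in this order (a step that is already met when the one before it is completed fails the run):
1. the knob is pulled up so that its tooth is clear of the ring (value of joint knob_pull above 0.0058 m and value of joint knob_turn between -0.5 and 0.5 rad), for 0.1 s.
2. the knob, still up, is turned towards the notch with the green dot (value of joint knob_pull above 0.004 m and ((y of green_dot in the frame of gearbox below 0 m and value of joint knob_turn above 0.55 rad) or (y of green_dot in the frame of gearbox above 0 m and value of joint knob_turn below -0.55 rad))), for 0.1 s.
At the end, for the whole second after the job is handed in: The knob is at rest in the notch marked by the green dot: turned at least 0.8 rad to that side and fully down (knob_pull under 2 mm; it reads 5 to 6 mm when the tooth only rests on the ring) (value of joint knob_pull below 0.002 m and velocity of joint knob_turn between -0.1 and 0.1 rad/s and ((y of green_dot in the frame of gearbox below 0 m and value of joint knob_turn above 0.8 rad) or (y of green_dot in the frame of gearbox above 0 m and value of joint knob_turn below -0.8 rad))); the robot touches nothing.
It fails at once if the tooth is forced against the ring, the knob pulled hard against its upper stop, or the plate pressed: more than 25 N on the index plate or its ring (contact force between index_plate and anything else above 25 N).
It fails at once if the knob drops into the notch with the red dot (value of joint knob_pull below 0.003 m and ((y of green_dot in the frame of gearbox below 0 m and value of joint knob_turn below -0.8 rad) or (y of green_dot in the frame of gearbox above 0 m and value of joint knob_turn above 0.8 rad))).
It fails at once if a bystander is moved by more than 3 cm (distance of any of tape_measure_a, spanner, ball_bearing from where it was at the start of the episode above 0.03 m).
It also fails if it takes over 58 s, if anything falls off the work surface, if the arm or the gripper's body presses on something with over 40 N, if the wrist force passes 120 N, or if a joint passes its speed limit or range.

## Working session

There is one attempt and no reset: what is moved stays moved. The work goes in short steps, Python scripts to look and compute and a tool call to move; the robot and the scene stay as the last step left them, time stands still between calls to the robot, and variables do not carry over. Pictures are saved under pics/ and viewed, at most 10 in all, crops included, and the job is handed in when it is done.

Besides the shell and the picture viewer there is one more tool, called after "Request:" in YAML: its name, and indented under it one key for each argument. step_arm: Moves the arm, as the interface text tells. Its arguments: {"type":"object","properties":{"increments":{"type":"array"}},"required":["increments"]}

```bash
mkdir -p pics
cat > h.py <<'E'
import numpy as np, cv2
from rig import arm
from scipy.spatial.transform import Rotation as R
def cam(p):
    f=p["color"].shape[0]/2/np.tan(np.radians(p["fovy"])/2)
    K=np.array([[f,0,p["cx"]],[0,f,p["cy"]],[0,0,1.]])
    a=np.array(p["attitude"],float)
    M=a if a.shape==(3,3) else R.from_rotvec(a).as_matrix() if a.size==3 else None
    return K,np.array(p["distortion"],float),M,np.array(p["position"],float)
def ray(p,uv,z):
    K,d,M,o=cam(p)
    n=cv2.undistortPoints(np.array([[uv]],float),K,d)[0,0]
    v=M@np.array([n[0],n[1],1]); return o+v*(z-o[2])/v[2]
E
python3 - <<'E'
from h import *
s=arm.sense(); print({k:np.round(v,3) for k,v in s.items()}, arm.grasp_offset)
H={"gearbox":0,"index_plate":62,"knob_grip":106,"green_dot":62,"red_dot":62,"tape_measure_a":0,"spanner":0,"ball_bearing":0}
for c in ["top","scene"]:
    p=arm.read_camera(c); cv2.imwrite(f"pics/{c}0.png",p["color"]); print(c,p["attitude"],p["position"],p["fovy"])
    for n,z in H.items():
        r=arm.pinpoint(n,p)[:2]
        for q in r: print(n,round(q["conf"],2),np.round(q["uv"],1),np.round(ray(p,q["uv"],z),1))
E
```

```text
{'t': np.float64(0.0), 'joints': array([-1.482,  0.314,  0.045,  1.304, -0.   ,  1.431]), 'joint_vel': array([-0.001, -0.001, -0.   ,  0.   ,  0.001, -0.   ]), 'joint_efforts': array([ 1.0000e-03, -4.8063e+01,  2.9853e+01,  2.0000e-02,  0.0000e+00,
        0.0000e+00]), 'tool_pos': array([ 130.341, -559.496,  230.4  ]), 'tcp_rot': array([-3.119, -0.358, -0.   ]), 'contact_force': array([-0.416, -0.341, -0.016]), 'wrist_torque': array([-0.006, -0.004, -0.01 ]), 'grasp_force': np.float64(0.0), 'grip_width': np.float64(85.124)} -18.700000000000003
top [-2.1672185   2.12641129 -0.16567354] [407.49483934 -73.59925297 956.66178443] 50.24010154239379
gearbox 0.93 [260.3 181.9] [576.3 -77.3   0. ]
gearbox 0.49 [259.5 169.7] [605.8 -74.8   0. ]
index_plate 0.62 [260.3 173.7] [583.9 -76.7  62. ]
knob_grip 0.78 [258.6 172. ] [578.8 -72.9 106. ]
knob_grip 0.49 [259.5 174.3] [573.9 -74.9 106. ]
green_dot 0.69 [260.8 180.8] [567.9 -78.1  62. ]
green_dot 0.56 [288.4 188.5] [ 551.8 -139.5   62. ]
red_dot 0.55 [234.8 194.6] [535.8 -21.3  62. ]
tape_measure_a 0.96 [324.3 175.5] [ 594.9 -229.4    0. ]
spanner 0.65 [258.7 170.2] [604.6 -72.9   0. ]
spanner 0.61 [254.6 237.2] [445.6 -66.4   0. ]
ball_bearing 0.96 [201.5 206.9] [514.   59.8   0. ]
scene [-2.40095663  0.63931381 -0.24055809] [ 276.53756305 -546.49983353  766.65770245] 49.33874221821814
gearbox 0.66 [259.2 210.5] [574.  -76.5   0. ]
index_plate 0.96 [258.8 194.6] [570.6 -77.9  62. ]
knob_grip 0.93 [260.5 177.8] [577.8 -70.7 106. ]
green_dot 0.6 [265.5 221. ] [ 547.7 -143.7   62. ]
red_dot 0.6 [233.3 180.1] [542.3 -15.3  62. ]
tape_measure_a 0.76 [306.6 257.8] [ 598.2 -230.6    0. ]
spanner 0.94 [207.  232.8] [444.9 -72.1   0. ]
ball_bearing 0.75 [208.4 182.9] [509.9  53.   -0. ]
```

View pics/top0.png

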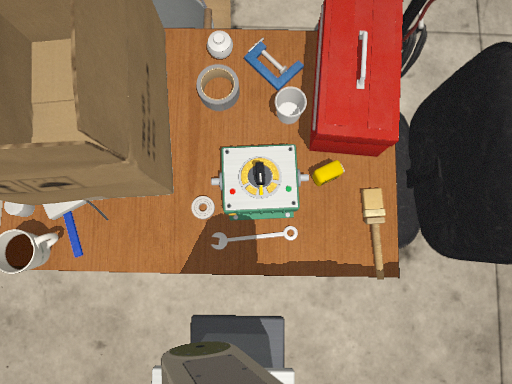

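The top view shows the gearbox at about (260,180). The green dot is at (289,188), on the −y side, so the wanted turn is positive (+1.13). The red dot is at (233,191). Next I'll refine the pose and yaw.

Run:
```python
from h import *
s=arm.sense(); M=R.from_rotvec(s["tcp_rot"]).as_matrix(); print("tool x,y",M[:,0].round(3),M[:,1].round(3))
for c in ["top","scene"]:
    p=arm.read_camera(c); img=p["color"]
    hsv=cv2.cvtColor(img,cv2.COLOR_BGR2HSV); P={}
    for n,(lo,hi),g in [("green",(40,90),(-0,0)),("red",(0,8),(0,0))]:
        m=((hsv[...,0]>=lo)&(hsv[...,0]<=hi)&(hsv[...,1]>130)&(hsv[...,2]>60)).astype(np.uint8)
        k,l,st,ce=cv2.connectedComponentsWithStats(m)
        for i in range(1,k):
            if 8<st[i,4]<150:
                q=ray(p,ce[i],64); 
                if abs(q[0]-560)<60 and abs(q[1]+75)<90: print(c,n,st[i,4],ce[i].round(1),q.round(1)); P[n]=q
    if len(P)==2:
        d=P["red"]-P["green"]; yaw=np.arctan2(-d[0],d[1]); mid=(P["red"]+P["green"])/2
        print("yaw",yaw,"dist",np.linalg.norm(d),"centre",mid[:2]+29*np.array([np.cos(yaw),np.sin(yaw)]))
    x,y=(260,180) if c=="top" else (258,195)
    cv2.imwrite(f"pics/{c}1.png",cv2.resize(img[y-60:y+60,x-80:x+80],None,fx=5,fy=5,interpolation=cv2.INTER_CUBIC))
```

```text
tool x,y [ 0.974  0.227 -0.   ] [ 0.227 -0.974  0.   ]
top green 22 [288.  188.5] [ 551.5 -138.4   64. ]
top red 21 [232. 191.] [543.5 -15.   64. ]
yaw 0.06477683842687428 dist 123.62040058194 centre [576.39821332 -74.8028183 ]
scene red 11 [233.6 179.9] [542.4 -16.7  64. ]
```

View pics/top1.png

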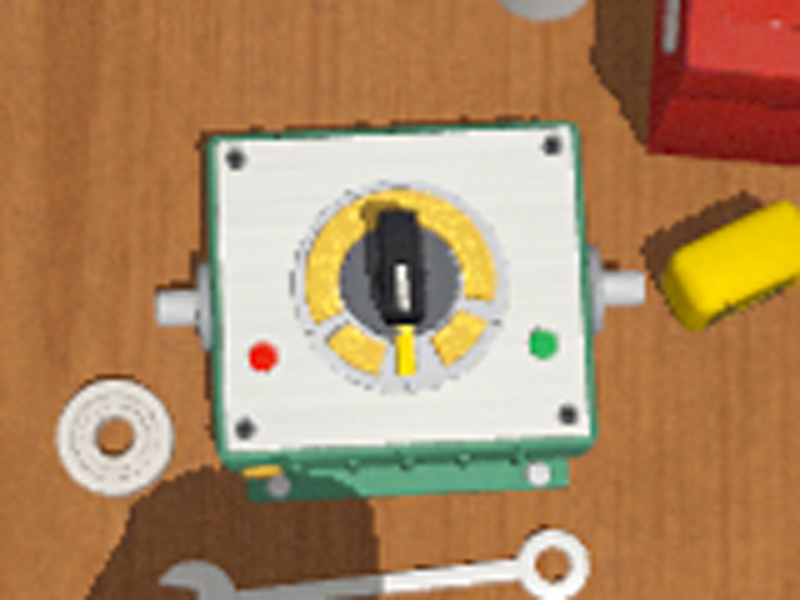

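View pics/scene0.png

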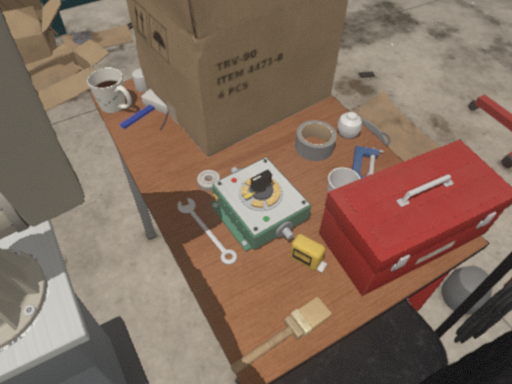

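The crop matches the geometry: the dots are 123.6 mm apart against 124 mm, the yaw is about 0.065, and the tooth is in the front slot at (405,350). The way over the front of the table is clear. I'll move to a hover.

Request:
step_arm:
  increments: [3,3.3,2,0,1,6,6.5,3,-0.03,1,9,9.8,3,-0.06,1,12,13,3,-0.08,1,15,16.3,3,-0.08,1]

```text
t: 1.5
tool_pos: [281.3, -395.9, 261.6]
tcp_rot: [3.132, 0.232, 0.001]
contact_force: [1.8, 0.8, -0.4]
grip_width: 85.5
grasp_force: 0.0
```

Request:
step_arm:
  increments: [3,3.3,0,0,1,6,6.5,0,-0.02,1,9,9.8,0,-0.04,1,12,13,0,-0.06,1,15,16.3,0,-0.084,1]

```text
t: 2.0
tool_pos: [431.5, -232.6, 261.6]
tcp_rot: [3.139, 0.1, 0.001]
contact_force: [1.0, -1.3, -0.2]
grip_width: 85.1
grasp_force: 0.0
```

Request:
step_arm:
  increments: [3,3.3,0,0,1,6,6.5,0,0,1,9,9.8,0,0,1,12,13,0,0,1,14.6,15.9,0,0,1]

```text
t: 2.5
tool_pos: [577.7, -73.2, 261.3]
tcp_rot: [3.14, 0.103, 0.001]
contact_force: [1.1, -0.5, -0.0]
grip_width: 85.5
grasp_force: 0.0
```

Run:
```python
from h import *
s=arm.sense(); M=R.from_rotvec(s["tcp_rot"]).as_matrix(); print(s["t"],s["tool_pos"],s["joints"].round(3) if hasattr(s["joints"],'round') else s["joints"],"tool y ang",np.arctan2(M[1,1],M[0,1]),M[:,2].round(3))
p=arm.read_camera("wrist"); cv2.imwrite("pics/w0.png",p["color"]); print(p["position"],p["attitude"])
for n,z in {"index_plate":62,"knob_grip":106,"green_dot":62,"red_dot":62,"gearbox":0}.items():
    for q in arm.pinpoint(n,p)[:2]: print(n,round(q["conf"],2),np.round(q["uv"],1),np.round(ray(p,q["uv"],z),1))
```

```text
2.5 [577.68703961 -73.20354327 261.34830526] [-0.264  0.322  0.131  1.38  -0.     2.812] tool y ang -1.505194598142507 [ 0. -0. -1.]
[652.5637184  -68.53708368 404.55691326] [ 2.12376776 -1.98772404 -0.29755264]
knob_grip 0.88 [252.9 173.9] [577.3 -72.3 106. ]
green_dot 0.62 [307.6 190.3] [ 550.3 -139.4   62. ]
red_dot 0.5 [203.2 187.5] [545.6 -14.8  62. ]
gearbox 0.93 [257.3 154.6] [578.  -77.9   0. ]
```

View pics/w0.png

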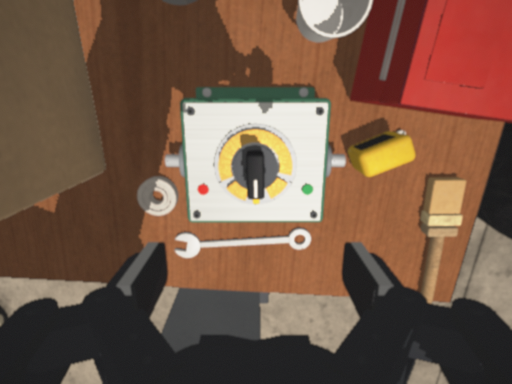

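The wrist view shows the knob at (253,170), the dots at (203,188) red and (307,189) green, and no obstructions. I'll rectify it to get the bar angle and the notches.

```bash
cat >> h.py <<'E'
def bird(p,c,z,half=60,s=5):
    K,d,M,o=cam(p); n=int(2*half*s)
    a=(np.arange(n)+.5)/s-half
    X=c[0]-a[:,None]+0*a[None]; Y=c[1]-a[None]+0*a[:,None]   # up=+x, left=+y
    W=np.stack([X,Y,np.full_like(X,z)],-1).reshape(-1,3)
    uv,_=cv2.projectPoints((W-o)@M,np.zeros(3),np.zeros(3),K,d)
    uv=uv.reshape(n,n,2).astype(np.float32)
    return cv2.remap(p["color"],uv[...,0],uv[...,1],cv2.INTER_CUBIC)
E
python3 - <<'E'
from h import *
p=arm.read_camera("wrist"); hsv=cv2.cvtColor(p["color"],cv2.COLOR_BGR2HSV); P={}
for n,(lo,hi),uv in [("green",(40,90),(307,189)),("red",(0,8),(203,188))]:
    m=((hsv[...,0]>=lo)&(hsv[...,0]<=hi)&(hsv[...,1]>130)&(hsv[...,2]>60))
    y,x=np.nonzero(m); k=np.hypot(x-uv[0],y-uv[1])<9; P[n]=ray(p,(x[k].mean(),y[k].mean()),64.5); print(n,k.sum(),P[n].round(1))
d=P["red"]-P["green"]; yaw=np.arctan2(-d[0],d[1]); c=(P["red"]+P["green"])[:2]/2+29*np.array([np.cos(yaw),np.sin(yaw)])
print("yaw",yaw,"dist",np.linalg.norm(d),"centre",c)
a=bird(p,c,69,45,6); b=bird(p,c,120,45,6)
for im in (a,b): cv2.circle(im,(270,270),4,(255,0,255),1)
cv2.circle(a,(270,270),35*6,(255,0,255),1)
cv2.imwrite("pics/b0.png",cv2.resize(np.hstack([a,b]),(800,400)))
# bar top: dark pixels in z=120 view
g=cv2.cvtColor(b,cv2.COLOR_BGR2GRAY); m=(g<45).astype(np.uint8)
k,l,st,ce=cv2.connectedComponentsWithStats(m); i=1+np.argmax(st[1:,4]); print(st[i])
y,x=np.nonzero(l==i); r=cv2.minAreaRect(np.c_[x,y].astype(np.float32)); print("bar rect px/6",np.array(r[0]),np.array(r[1])/6,r[2])
E
```

```text
green 47 [ 552.8 -138.    64.5]
red 73 [544.6 -14.5  64.5]
yaw 0.06621173907145185 dist 123.7172674953116 centre [577.61531225 -74.31156171]
[ 206  105   98  214 5542]
bar rect px/6 [229.41299438 199.99615479] [15.02744802 36.37546031] 22.083097457885742
```

View pics/b0.png

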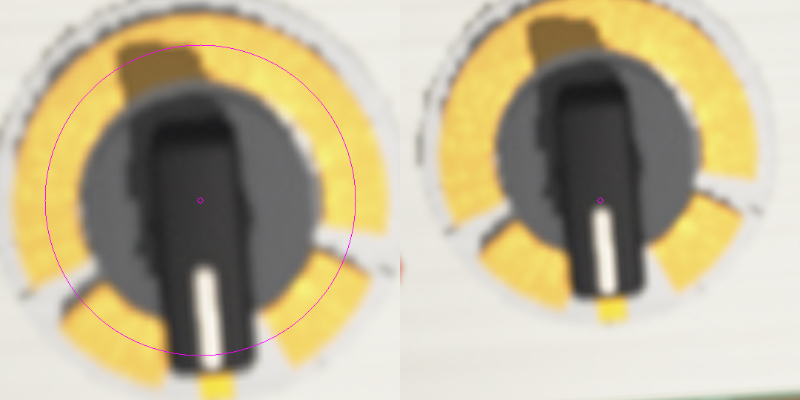

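The rectified view puts the ring centre at (577.6,−74.3). The bar axis is near (579,−74.4), with a world angle of about 0.085. The green-side notch, at about (350,246) in the left panel, is at world angle ≈1.285 and the red-side one at ≈−0.96. That makes the ring offset about +0.09 and the notch separation 2.23 against 2.26 given. I'll go down in two stages.

Request:
step_arm:
  increments: [0.1,0,-3,0.02,1,0.1,0,-6,0.02,1,0.1,0,-9,0.02,1,0.1,0,-12,0.02,1,0.1,0,-12,0.02,1]

```text
t: 3.35
tool_pos: [573.7, -75.6, 137.5]
tcp_rot: [-3.137, -0.13, 0.012]
contact_force: [-1.6, -0.5, 0.7]
grip_width: 85.6
grasp_force: 0.0
```

Request:
step_arm:
  increments: [0,0,0,0,1,0,0,0,0,1,0,0,0,0,1,0,0,0,0,1,0,0,0,0,1]

```text
t: 3.85
tool_pos: [577.9, -75.1, 142.2]
tcp_rot: [3.138, 0.133, 0.002]
contact_force: [-0.4, -1.3, -0.3]
grip_width: 85.3
grasp_force: 0.0
```

Run:
```python
from h import *
s=arm.sense(); M=R.from_rotvec(s["tcp_rot"]).as_matrix(); print(s["t"],s["tool_pos"],"tool y ang",np.arctan2(M[1,1],M[0,1])+np.pi/2,M[:,2].round(3),s["contact_force"])
p=arm.read_camera("wrist"); cv2.imwrite("pics/w1.png",p["color"])
for q in arm.pinpoint("knob_grip",p)[:2]: print(round(q["conf"],2),np.round(q["uv"],1),np.round(ray(p,q["uv"],106),1))
```

```text
3.85 [577.92233182 -75.14549314 142.22245658] tool y ang 0.08490449557738744 [ 0.001 -0.    -1.   ] [-0.43858609 -1.28817512 -0.25459803]
0.94 [251.7 222.2] [575.3 -74.1 106. ]
```

View pics/w1.png

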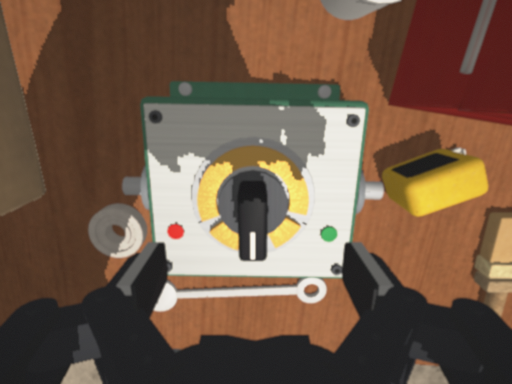

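The bar at (252,220) is centred between the fingers and parallel to the pads. I'll go down and close.

Request:
step_arm:
  increments: [0,0.05,-1.5,0,1,0,0.05,-3,0,1,0,0.05,-4.3,0,1,0,0.05,-5.3,0,1,0,0.05,-5.3,0,1]

```text
t: 4.45
tool_pos: [576.2, -74.2, 86.6]
tcp_rot: [-3.138, -0.133, 0.005]
contact_force: [0.2, 0.1, -0.1]
grip_width: 85.5
grasp_force: 0.0
```

Request:
step_arm:
  increments: [0,0,0,0,1,0,0,0,0,0.6,0,0,0,0,0.4,0,0,0,0,0.4,0,0,0,0,0.4]

```text
t: 4.95
tool_pos: [577.6, -74.6, 88.7]
tcp_rot: [3.139, 0.133, 0.001]
contact_force: [-0.4, 0.3, 0.0]
grip_width: 34.3
grasp_force: 0.0
```

Request:
step_arm:
  increments: [0,0,0,0,0.25,0,0,0,0,0.1,0,0,0,0,0,0,0,0,0,0,0,0,0,0,0]

```text
t: 5.45
tool_pos: [577.5, -74.1, 88.8]
tcp_rot: [-3.138, -0.134, -0.001]
contact_force: [-1.1, 3.6, 4.9]
grip_width: 17.3
grasp_force: 59.0
```

Request:
step_arm:
  increments: [0,0,0.1,0,0,0,0,0.2,0,0,0,0,0.3,0,0,0,0,0.4,0,0,0,0,0.4,0,0]

```text
t: 5.95
tool_pos: [577.3, -74.1, 91.4]
tcp_rot: [-3.138, -0.134, 0.001]
contact_force: [2.7, 3.7, -7.4]
grip_width: 17.1
grasp_force: 58.8
```

Request:
step_arm:
  increments: [0,0,0.1,0,0,0,0,0.2,0,0,0,0,0.3,0,0,0,0,0.4,0,0,0,0,0.4,0,0]

```text
t: 6.45
tool_pos: [577.3, -74.2, 95.3]
tcp_rot: [-3.138, -0.133, 0.001]
contact_force: [4.7, 4.0, -8.2]
grip_width: 17.5
grasp_force: 58.8
```

Request:
step_arm:
  increments: [0,0,0.1,0,0,0,0,0.2,0,0,0,0,0.25,0,0,0,0,0.25,0,0,0,0,0.25,0,0]

```text
t: 6.95
tool_pos: [577.3, -74.1, 97.7]
tcp_rot: [-3.138, -0.134, 0.001]
contact_force: [3.8, 3.5, -9.4]
grip_width: 17.0
grasp_force: 58.8
```

Request:
step_arm:
  increments: [0,0,0,0.08,0,0,0,0,0.16,0,0,0,0,0.24,0,0,0,0,0.32,0,0,0,0,0.4,0]

```text
t: 7.45
tool_pos: [577.3, -74.1, 97.6]
tcp_rot: [-3.047, -0.759, 0.001]
contact_force: [3.8, 4.0, -8.7]
grip_width: 17.3
grasp_force: 58.7
```

Request:
step_arm:
  increments: [0,0,0,0.1,0,0,0,0,0.2,0,0,0,0,0.3,0,0,0,0,0.4,0,0,0,0,0.45,0]

```text
t: 7.95
tool_pos: [577.2, -74.0, 97.6]
tcp_rot: [-2.801, -1.419, 0.001]
contact_force: [3.9, 3.7, -9.2]
grip_width: 17.4
grasp_force: 58.8
```

Request:
step_arm:
  increments: [0,0,0,0.1,0,0,0,0,0.19,0,0,0,0,0.19,0,0,0,0,0.19,0,0,0,0,0.19,0]

```text
t: 8.45
tool_pos: [577.2, -74.0, 97.6]
tcp_rot: [-2.656, -1.675, 0.0]
contact_force: [3.5, 4.7, -8.1]
grip_width: 17.2
grasp_force: 58.8
```

Request:
step_arm:
  increments: [0,0,-0.05,0,0,0,0,-0.1,0,0,0,0,-0.15,0,0,0,0,-0.2,0,0,0,0,-0.2,0,0]

```text
t: 8.95
tool_pos: [577.2, -73.9, 95.6]
tcp_rot: [-2.656, -1.675, 0.0]
contact_force: [4.6, 4.3, -8.3]
grip_width: 17.4
grasp_force: 58.8
```

Request:
step_arm:
  increments: [0,0,-0.02,0,0,0,0,-0.04,0,0,0,0,-0.04,0,0,0,0,-0.04,0,0,0,0,-0.04,0,0]

```text
t: 9.45
tool_pos: [577.2, -74.0, 95.2]
tcp_rot: [-2.656, -1.675, 0.0]
contact_force: [2.6, 4.3, -8.5]
grip_width: 17.1
grasp_force: 58.8
```

Request:
step_arm:
  increments: [0,0,-0.02,0,0,0,0,-0.04,0,0,0,0,-0.04,0,0,0,0,-0.04,0,0,0,0,-0.04,0,0]

```text
t: 9.95
tool_pos: [577.2, -73.9, 94.9]
tcp_rot: [-2.656, -1.675, 0.0]
contact_force: [2.8, 4.4, -7.7]
grip_width: 16.9
grasp_force: 58.8
```

Request:
step_arm:
  increments: [0,0,-0.02,0,0,0,0,-0.04,0,0,0,0,-0.04,0,0,0,0,-0.04,0,0,0,0,-0.04,0,0]

```text
t: 10.45
tool_pos: [577.2, -73.9, 94.8]
tcp_rot: [-2.656, -1.675, -0.0]
contact_force: [3.3, 4.1, -6.3]
grip_width: 17.0
grasp_force: 59.0
```

Request:
step_arm:
  increments: [0,0,-0.02,0,0,0,0,-0.04,0,0,0,0,-0.04,0,0,0,0,-0.04,0,0,0,0,-0.04,0,0]

```text
t: 10.95
tool_pos: [577.2, -73.9, 94.7]
tcp_rot: [-2.656, -1.675, -0.0]
contact_force: [1.7, 5.4, -4.3]
grip_width: 17.1
grasp_force: 59.4
```

Request:
step_arm:
  increments: [0,0,0,0.01,0,0,0,0,0.02,0,0,0,0,0.03,0,0,0,0,0.04,0,0,0,0,0.04,0]

```text
t: 11.45
tool_pos: [577.2, -73.9, 94.7]
tcp_rot: [-2.622, -1.728, -0.0]
contact_force: [1.9, 3.6, -4.6]
grip_width: 17.2
grasp_force: 59.3
```

Request:
step_arm:
  increments: [0,0,0,0.01,0,0,0,0,0.02,0,0,0,0,0.03,0,0,0,0,0.04,0,0,0,0,0.04,0]

```text
t: 11.95
tool_pos: [577.2, -73.9, 94.7]
tcp_rot: [-2.587, -1.78, -0.0]
contact_force: [2.9, 3.9, -4.4]
grip_width: 16.9
grasp_force: 59.3
```

Request:
step_arm:
  increments: [0,0,0,0.01,0,0,0,0,0.02,0,0,0,0,0.02,0,0,0,0,0.02,0,0,0,0,0.02,0]

```text
t: 12.45
tool_pos: [577.2, -73.9, 94.6]
tcp_rot: [-2.569, -1.805, -0.0]
contact_force: [1.5, 3.9, -5.5]
grip_width: 17.0
grasp_force: 59.2
```

Request:
step_arm:
  increments: [0,0,0,0.01,0,0,0,0,0.02,0,0,0,0,0.02,0,0,0,0,0.02,0,0,0,0,0.02,0]

```text
t: 12.95
tool_pos: [577.2, -73.9, 94.5]
tcp_rot: [-2.551, -1.831, -0.0]
contact_force: [2.6, 4.8, -5.9]
grip_width: 17.2
grasp_force: 59.1
```

Request:
step_arm:
  increments: [0,0,0,0.01,0,0,0,0,0.02,0,0,0,0,0.02,0,0,0,0,0.02,0,0,0,0,0.02,0]

```text
t: 13.45
tool_pos: [577.2, -73.9, 94.2]
tcp_rot: [-2.532, -1.856, -0.0]
contact_force: [2.9, 3.6, -8.3]
grip_width: 17.1
grasp_force: 58.9
```

Force is back to the full spring load, so the tooth has left the ring top. I'll turn a touch more and lower while watching.

Request:
step_arm:
  increments: [0,0,0,0.01,0,0,0,0,0.02,0,0,0,-0.02,0.02,0,0,0,-0.05,0.02,0,0,0,-0.05,0.02,0]

```text
t: 13.95
tool_pos: [577.2, -73.9, 93.6]
tcp_rot: [-2.514, -1.882, -0.0]
contact_force: [2.2, 4.2, -8.6]
grip_width: 17.2
grasp_force: 58.9
```

Request:
step_arm:
  increments: [0,0,-0.03,0,0,0,0,-0.06,0,0,0,0,-0.1,0,0,0,0,-0.1,0,0,0,0,-0.1,0,0]

```text
t: 14.45
tool_pos: [577.2, -74.0, 92.6]
tcp_rot: [-2.514, -1.882, -0.0]
contact_force: [3.5, 3.4, -7.9]
grip_width: 17.3
grasp_force: 58.9
```

It's going into the notch freely, at world angle 1.285 as measured. I'll keep lowering, then release.

Request:
step_arm:
  increments: [0,0,-0.05,0,0,0,0,-0.1,0,0,0,0,-0.15,0,0,0,0,-0.2,0,0,0,0,-0.2,0,0]

```text
t: 14.95
tool_pos: [577.1, -74.0, 90.6]
tcp_rot: [-2.514, -1.882, -0.0]
contact_force: [3.2, 3.6, -8.7]
grip_width: 17.1
grasp_force: 58.9
```

Request:
step_arm:
  increments: [0,0,-0.05,0,0,0,0,-0.1,0,0,0,0,-0.1,0,0,0,0,-0.1,0,0,0,0,-0.1,0,0]

```text
t: 15.45
tool_pos: [577.1, -73.9, 89.7]
tcp_rot: [-2.514, -1.882, -0.0]
contact_force: [3.2, 3.1, -8.5]
grip_width: 17.2
grasp_force: 58.9
```

Request:
step_arm:
  increments: [0,0,0,0,0.25,0,0,0,0,0.35,0,0,0,0,0.6,0,0,0,0,1,0,0,0,0,1]

```text
t: 15.95
tool_pos: [577.5, -74.9, 91.1]
tcp_rot: [2.515, 1.881, 0.0]
contact_force: [-0.3, -0.3, -0.5]
grip_width: 72.6
grasp_force: 0.0
```

Request:
step_arm:
  increments: [0,0,0,0,1,0,0,0,0,1,0,0,3,0,1,0,0,6,0,1,0,0,9,0,1]

```text
t: 16.45
tool_pos: [577.1, -74.5, 181.5]
tcp_rot: [-2.515, -1.882, 0.001]
contact_force: [0.9, 0.1, 0.1]
grip_width: 85.4
grasp_force: 0.0
```

Request:
step_arm:
  increments: [0,0,3,0,1,0,0,6,0,1,0,0,8,0,1,0,0,8,0,1,0,0,8,0,1]

```text
t: 16.95
tool_pos: [577.5, -74.6, 260.6]
tcp_rot: [2.515, 1.882, 0.001]
contact_force: [-0.7, 0.4, 0.4]
grip_width: 85.4
grasp_force: 0.0
```

Run:
```python
from h import *
s=arm.sense(); print(s["t"],s["tool_pos"],s["contact_force"])
T=[]
for c in ("wrist","scene","top"):
    p=arm.read_camera(c); T.append(bird(p,(577.6,-74.3),69 if c!="scene" else 90,45 if c!="scene" else 55,4))
cv2.imwrite("pics/f.png",np.hstack([cv2.resize(t,(266,266)) for t in T]))
```

```text
16.95 [577.50417519 -74.59610794 260.57386889] [-0.73017264  0.35865758  0.35779467]
```

View pics/f.png

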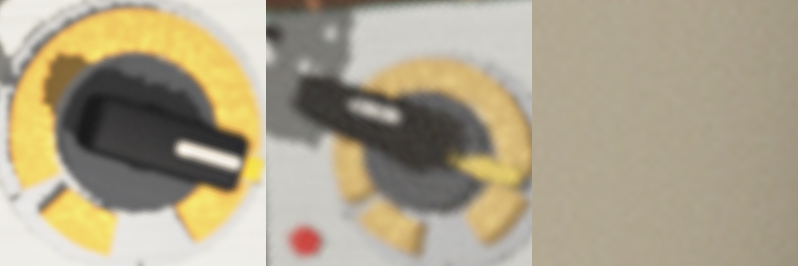

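The yellow pointer lies in the green-side notch, and the knob was within about 1 mm of fully down before I let go. The gripper is well clear, so I'm handing the job in.

```bash
python3 -c "
from rig import arm
print(arm.job_done())"
```

```text
the job is handed in; nothing more can be done
None
```

The job is handed in, with no verdict returned: the selector knob was turned to the green-dot notch, the tooth felt dropping in and lowered to within about 1 mm of home, then released with the arm clear and the loose items never approached.

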